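Clip a cocoa stencil into the dusting stand

TASK

Get the dusting stand ready for the next coffee: lift its spring clip until it stays open, slide the stencil with the blue handle flat onto the tray under the raised clip, handle towards the open front, and press its square corner into the corner of the two fences so that its rear and left edges both sit flush without a gap. Then lower the clip so that it snaps down onto the stencil, and let go. Leave the stencil with the orange handle where it lies and do not disturb the coffee cup under the tray.

Things in the scene. Friction and masses are not known exactly. Their poses are not given: they have to be found in the camera images.
- stand: Fixed dusting stand, wooden base 150 x 104 x 8 mm, a column at its rear (+x) carrying a steel tray over a cup. Origin on the worktop under the middle of the seated stencil; x to the rear, y left, z up. Tray top 80 mm above the origin; it is a U open to the front: rear strip x +32 to +82 mm, two arms at y 30 to 46 mm on either side, reaching forward to x = -31 mm. Right side and front have no fence.
- fence_corner (a point): Inner corner of the two 8 mm high fences, on the tray's top: x = +50, y = +40, z = 80 mm in the stand's frame, axes as the stand's. From it the rear fence's inner face runs 80 mm to the right (-y) and the left fence's inner face 76 mm to the front (-x). The stencil's rear left corner belongs here.
- clip (a joint): Angle of the spring clip. 0 = down on the empty tray (pad 1.5 mm above it, so nothing goes under), about 0.1 = down on a 5 mm stencil, 0.9 rad = fully raised, at its stop (pad over 20 mm above the tray). The spring works over centre: below 0.45 rad it snaps down, beyond that it snaps up and stays up. It takes about 2 N at the knob. Starts down.
- clip_hinge (a point): Middle of the clip's hinge line, behind the rear fence: x = +68, y = 0, z = 91 mm in the stand's frame. The line is parallel to the stand's y; axes as the stand's.
- clip_knob (a point): Centre of the black knob on the clip's free end: a disc 18 mm across, 12 mm thick, flat faces to the stand's +y and -y, to be pinched from above across its thickness. Moves with the clip on a 48 mm arc about the hinge: in the stand's frame at x = +24, z = 111 mm with the clip at 0, x = +56, z = 138 mm when fully raised; y = 0.
- stencil_blue: Loose brass plate 100 (x) x 80 (y) x 5 mm, 90 g, with seven round holes and a BLUE upright handle. Origin at the centre of its underside; x runs from the handle end to the plain edge that goes against the rear fence, y to the left. Lies flat on the worktop. Seated, its origin is at x = 0, y = 0, z = 80 mm in the stand's frame, axes parallel to the stand's.
- stencil_blue_grip (a point): Grasp point inside the blue handle, a fin 26 mm long (x), 12 mm thick (y), its top 35 mm above the plate's underside: at x = -36, y = 0, z = 27 mm in the stencil's frame; axes as the stencil's.
- stencil_orange: Loose brass stencil of the same size and shape, with three slots and an ORANGE handle; lies on the worktop, to be left there. Origin at the centre of its underside.
- espresso_cup: Small white coffee cup, 61 x 79 x 56 mm, standing on the stand's base under the tray; to be left undisturbed. Origin at its underside.

How it is judged:
On the way, in this order (a step that is already met when the one before it is completed fails the run):
1. the clip is raised and stays open (value of joint clip above 0.7 rad), for 0.2 s.
2. the blue stencil lies flat on the tray under the raised clip (z of stencil_blue in the frame of stand between 0.077 and 0.084 m and angle between stencil_blue's own z axis and vertical below 0.05 rad and x of stencil_blue_grip in the frame of stand below -0.02 m and x of stencil_blue in the frame of stand between -0.012 and 0.006 m and y of stencil_blue in the frame of stand between -0.012 and 0.006 m and angle between the x axis of stencil_blue and the x axis of stand, either way round below 0.1 rad and value of joint clip above 0.6 rad), for 0.2 s.
At the end, for the whole second after the job is handed in: The blue-handled stencil lies at rest flat on the tray, handle to the front, its rear and left edges within 2.5 mm of the fences and square to them within 2 degrees; the clip is down on it (0.05 to 0.2 rad); the orange-handled stencil and the cup are within 15 mm of where they started (z of stencil_blue in the frame of stand between 0.077 and 0.084 m and angle between stencil_blue's own z axis and vertical below 0.05 rad and x of stencil_blue_grip in the frame of stand below -0.02 m and x of stencil_blue in the frame of stand between -0.0025 and 0.004 m and y of stencil_blue in the frame of stand between -0.0025 and 0.004 m and angle between the x axis of stencil_blue and the x axis of stand, either way round below 0.035 rad and value of joint clip between 0.05 and 0.2 rad and linear speed of stencil_blue below 0.01 m/s and distance of each of stencil_orange, espresso_cup from where it was at the start of the episode below 0.015 m); the robot touches nothing.
It fails at once if the coffee cup under the tray is tipped over (angle between espresso_cup's own z axis and vertical above 0.5 rad).
It also fails if it takes over 72 s, if anything falls off the work surface, if the arm or the gripper's body presses on something with over 40 N, if the wrist force passes 120 N, or if a joint passes its speed limit or range.

ROBOT

A 6-joint arm with a two-finger parallel gripper is mounted at the origin on a cart in front of the work surface, level with it; the furniture and walls round the work are solid. World frame = base frame: x ahead of the robot, y to its left, z up, the work surface at z = 0. Lengths are in m, angles in rad, forces in N, time in s.
With the tool pointing down it reaches from about 0.375 to 0.9 m from the base axis. Payload 3.1 kg.
Tool frame: the origin (TCP) lies at the very end of the fingers, on their centre line; the grasp point (between the pads) lies 19 mm behind it; x points along the fingers, y is the direction in which the jaws open and shut, and the axes are right-handed (so a half turn about x gives the same grasp; the last joint's range is limited). The gripper opens to 85 mm and grips with 20 to 120 N. Pads are 22 mm wide; open, the fingers measure 114 mm over their backs; the gripper's body (76 mm by 85 mm) begins 54 mm behind the grasp point. The pads swing forward as they close: fully open they stand 13 mm farther back than shut.
Start: joints at [-1.383, 0.527, 1.433, -0, 1.181, -0.178], TCP at [0.224, -0.583, 0.231] pointing down, gripper open.
Joint ranges: [-3.08, 3.08], [-0.75, 2.2], [0.22, 2.44], [-1.43, 4.57], [0, 2.65], [-2.85, 2.85]. Speed limits (rad/s): [2.79, 2.79, 3.14, 3.14, 3.14, 3.14].

INTERFACE

Orientations are given as a unit quaternion [x, y, z, w].
In Python, from station import manip gives the robot as it stands.
- The arm moves only by the shell command python3 -m jog 'ROWS' [FORCE]. ROWS is a JSON object of lists of equal length, an entry for each row: "linear": the shift along the tool's x, y, z in cm, a list of three; "twist": the turn about the tool's x in rad; "claw": the opening, from -1 (shut) to 1 (fully open). A call has 1 to 20 rows; each row is the pose to reach, as a shift and turn from the pose commanded when the call began, along the tool's axes at that moment; what a row does not reach only later rows make up. A row lasts 1/12 s, in which the tool goes at most 41.7 mm and 7.16 degrees, less where a joint would pass 70% of its speed; a pose out of reach is approached as far as the arm can. A call with a gripper value outside its range is refused whole. The fingers move at their own pace and stop on an object; FORCE is the grip in N (left out, the last holds). Time passes only in rows, so rows that repeat a pose let the fingers close. It gives the time, the measured TCP pose, the force and the opening at its end, in the units of the state.
- manip.sense(): the state, without advancing time (a new reading comes with each control period).
- manip.snapshot(name): name is "scene" or "top" or "wrist"; returns a dict with "pixels" (420x560x3 uint8, red, green, blue), "camera_matrix" (3x3 intrinsics, pixels), "R" (3x3) and "t" (3): a world point X has camera coordinates R X + t. Camera axes: x right, y down, z forward; pixel columns grow to the right and rows downward; lengths in m; the calibration is good to about 2 mm. The wrist camera is an equidistant fisheye: a pixel r from the principal point sees the ray r / f radians off the axis. A picture is of the moment at which its call begins. There is no depth.
- manip.sign_off(): hands the job in, once; it reports no verdict.
The state is a dict: "t": time; "q": joint angles; "qd": joint speeds; "tau": joint torques, N m; "tcp_pos": TCP position; "tool_rot": TCP orientation; "force": force on the tool from outside, world axes, zero at the start; "ft_torque": the same for the moment, N m; "finger_gap": opening from 0.0 (shut) to 1.0 (fully open).
Only numpy, scipy, OpenCV 4.12 (cv2) and the standard library are available. Lean on these libraries where they do the work, as an engineer would, in place of code of your own. Each camera call takes 0.05 s, during which the arm holds its last target.

## Working session

There is one attempt and no reset: what is moved stays moved. The work goes in short steps, Python scripts to look and compute and a shell command to move; the robot and the scene stay as the last step left them, time stands still between calls to the robot, and variables do not carry over. Pictures are saved under pics/ and viewed, and the job is handed in when it is done.

```bash
ls; mkdir -p pics; python3 - <<'E'
from station import manip
import cv2,pprint
pprint.pprint(manip.sense())
for n in("scene","top","wrist"):
    s=manip.snapshot(n); cv2.imwrite(f"pics/{n}0.png",cv2.cvtColor(s["pixels"],cv2.COLOR_RGB2BGR))
    print(n,s["camera_matrix"],s["R"],s["t"])
E
```

```text
pics
{'finger_gap': 1.0019794625666185,
 'force': array([ 0.26745592,  0.48443542, -0.07447618]),
 'ft_torque': array([ 0.00702474, -0.02300352, -0.04726909]),
 'q': array([-1.38248356e+00,  5.28472378e-01,  1.43389442e+00, -2.77523146e-05,
        1.18138906e+00, -1.78531825e-01]),
 'qd': array([-0.00023036, -0.00014081, -0.0013321 ,  0.00081041,  0.00071324,
       -0.00034121]),
 't': 0.0,
 'tau': array([-9.60859688e-04, -4.42351878e+01, -1.78025508e+01, -2.99094054e-04,
        8.47911928e-03,  9.90312515e-06]),
 'tcp_pos': array([ 0.22403644, -0.58270515,  0.2303323 ]),
 'tool_rot': array([-0.69523133, -0.12974146,  0.69525696, -0.12821195])}
scene [[418.40678468   0.         281.3033578 ]
 [  0.         418.40678468 215.35613114]
 [  0.           0.           1.        ]] [[-0.46607104 -0.88472849  0.00576943]
 [-0.38457006  0.19670844 -0.90189338]
 [ 0.79679587 -0.42256514 -0.43192019]] [0.19006859 0.31517271 0.71981136]
top [[541.45887567   0.         272.63555707]
 [  0.         541.45887567 218.85172567]
 [  0.           0.           1.        ]] [[ 2.68334067e-03 -9.99996295e-01  4.57771018e-04]
 [-9.96233859e-01 -2.71291738e-03 -8.66645105e-02]
 [ 8.66654314e-02 -2.23496583e-04 -9.96237448e-01]] [-0.05234008  0.52482378  1.50385602]
wrist [[325.1922621    0.         284.86158152]
 [  0.         325.1922621  210.28629936]
 [  0.           0.           1.        ]] [[ 0.35819347 -0.93364561 -0.00182012]
 [-0.89194362 -0.34276932  0.29486569]
 [-0.27592394 -0.10399551 -0.95553698]] [-0.62455744 -0.03686067  0.38048813]
```

View pics/scene0.png

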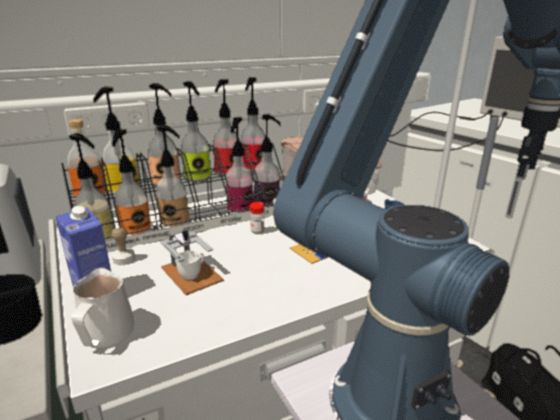

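View pics/top0.png

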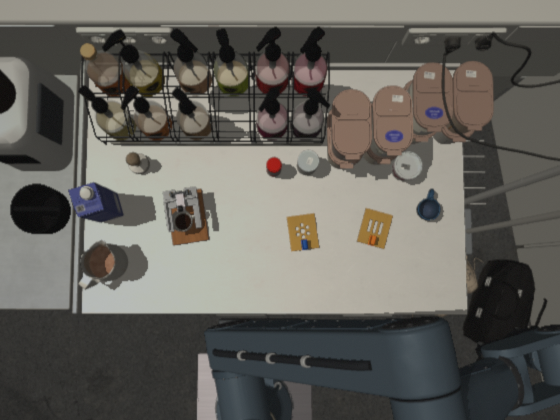

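View pics/wrist0.png

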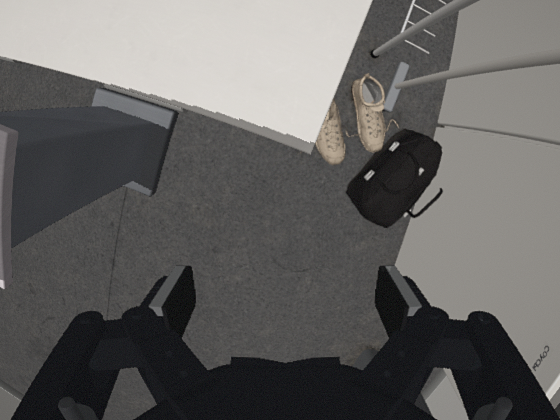

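The top view shows the stand at about (187,215), the blue stencil at (303,232) with its handle at (304,244), and the orange one at (375,230). I'll write helpers and get rough positions first.

```bash
cat > h.py <<'E'
import numpy as np,cv2
from station import manip
from scipy.spatial.transform import Rotation as Rn
def snap(n,save=None):
    s=manip.snapshot(n)
    if save: cv2.imwrite(f"pics/{save}.png",cv2.cvtColor(s["pixels"],cv2.COLOR_RGB2BGR))
    s["fish"]=n=="wrist"; return s
def ray(s,uv):
    K=s["camera_matrix"];d=np.array([(uv[0]-K[0,2])/K[0,0],(uv[1]-K[1,2])/K[1,1]])
    if s["fish"]:
        r=np.hypot(*d)+1e-12; v=np.r_[d/r*np.sin(r),np.cos(r)]
    else: v=np.r_[d,1]
    R=np.array(s["R"]);return -R.T@s["t"],R.T@(v/np.linalg.norm(v))
def onz(s,uv,z):
    o,d=ray(s,uv);return o+d*(z-o[2])/d[2]
def proj(s,X):
    c=s["R"]@np.array(X)+s["t"];K=s["camera_matrix"]
    if s["fish"]:
        th=np.arctan2(np.hypot(c[0],c[1]),c[2]);e=c[:2]/(np.hypot(c[0],c[1])+1e-12)*th
    else: e=c[:2]/c[2]
    return e*K[0,0]+K[:2,2]
def tool():
    s=manip.sense();return s["tcp_pos"],Rn.from_quat(s["tool_rot"]).as_matrix(),s
def to_tool(dw):
    """world shift -> tool axes cm"""
    return tool()[1].T@np.array(dw)*100
def crop(s,x0,y0,x1,y1,k,name):
    im=cv2.cvtColor(s["pixels"],cv2.COLOR_RGB2BGR)[y0:y1,x0:x1]
    cv2.imwrite(f"pics/{name}.png",cv2.resize(im,None,fx=k,fy=k,interpolation=cv2.INTER_CUBIC))
E
python3 - <<'E'
from h import *
s=snap("top"); 
crop(s,150,170,270,260,6,"topstand"); crop(s,280,200,400,260,6,"topst")
for n,uv,z in(("stand base",(190,218),.008),("knob?",(185,200),.11),("blue",(303,232),.005),("bh",(304,244),.03),("orange",(375,230),.005)):
    print(n,onz(s,uv,z).round(3))
print(tool()[1].round(3))
E
```

```text
stand base [0.528 0.184 0.008]
knob? [0.567 0.183 0.11 ]
blue [ 0.489 -0.137  0.005]
bh [ 0.454 -0.139  0.03 ]
orange [ 0.495 -0.343  0.005]
[[-0.     0.359 -0.933]
 [ 0.001 -0.933 -0.359]
 [-1.    -0.001 -0.   ]]
```

View pics/topstand.png

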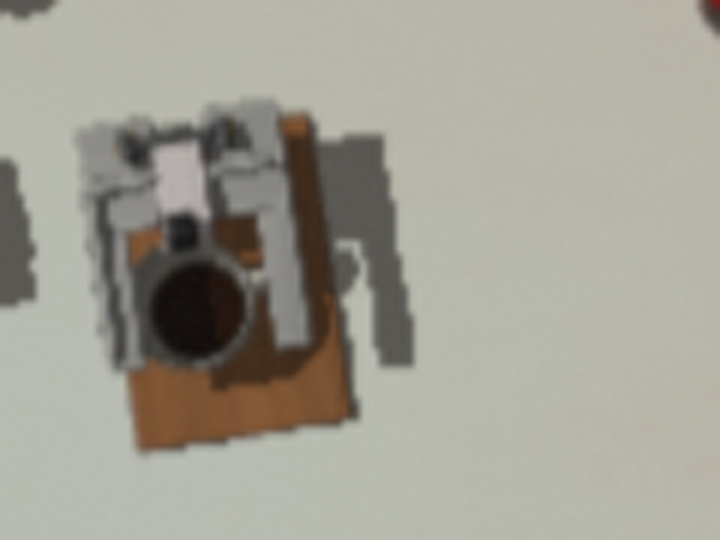

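View pics/topst.png

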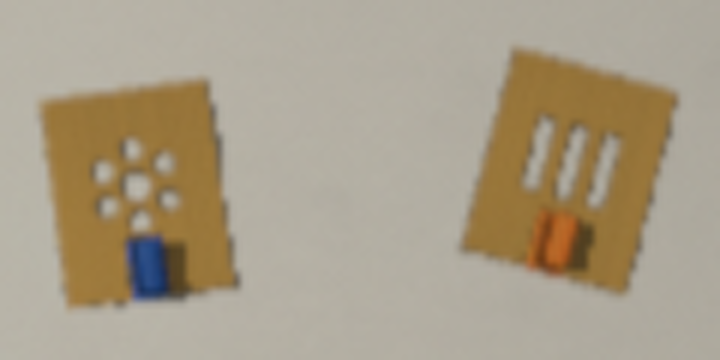

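Both stencil and stand appear yawed about +7 to 9°. I'll move over the blue stencil, aligning the jaws on the way.

```bash
python3 -m jog '{"linear":[[-1,-1,-1],[-2,-3,-3],[-3,-6,-6],[-4,-9,-9],[-4,-12,-12],[-4,-15,-15],[-4,-18,-18],[-4,-21,-21],[-4,-24,-24],[-4,-27,-27],[-4,-29.5,-29.5],[-4,-32,-32],[-4,-33.5,-34],[-4,-34,-34.5],[-4,-34,-34.5],[-4,-34,-34.5]],"twist":[0,0.03,0.06,0.09,0.12,0.15,0.18,0.2,0.2,0.2,0.2,0.2,0.2,0.2,0.2,0.2],"claw":[1,1,1,1,1,1,1,1,1,1,1,1,1,1,1,1]}'
python3 - <<'E'
from h import *
s=snap("wrist","w1"); p,R,st=tool(); print(st["t"],p,R.round(3)); np.save("w1.npy",s,allow_pickle=True)
E
```

```text
t: 1.53
tcp_pos: [0.424, -0.1422, 0.2717]
tool_rot: [0.705, 0.059, -0.705, 0.06]
force: [0.2, 0.6, -0.1]
finger_gap: 1.001
1.5833 [ 0.42390133 -0.14290122  0.27155676] [[-0.     0.166 -0.986]
 [-0.001 -0.986 -0.166]
 [-1.     0.001  0.   ]]
```

View pics/w1.png

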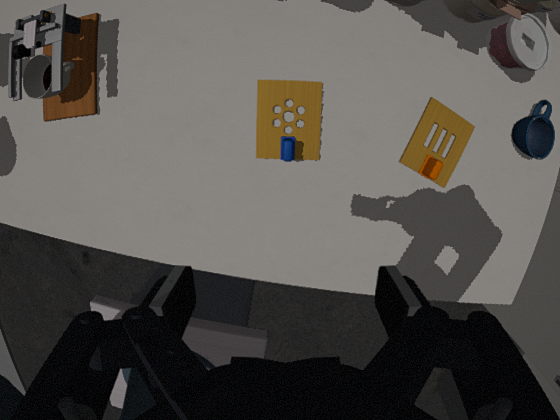

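The wrist view shows the blue stencil at about (258–323, 80–160), its handle at (288,148), orange at (437,142) and the stand at the upper left. Next: measure the blue stencil from a colour mask.

```bash
cat > st.py <<'E'
from h import *
def brass(s,box,z=.005,hue=(12,32)):
    hsv=cv2.cvtColor(s["pixels"],cv2.COLOR_RGB2HSV)
    m=cv2.inRange(hsv,(hue[0],110,60),(hue[1],255,255)); b=cv2.inRange(hsv,(105,130,30),(130,255,255))
    mm=np.zeros_like(m);x0,y0,x1,y1=box;mm[y0:y1,x0:x1]=255
    m=(m|b)&mm; b&=mm
    cs,_=cv2.findContours(m,cv2.RETR_EXTERNAL,cv2.CHAIN_APPROX_NONE);c=max(cs,key=cv2.contourArea)[:,0]
    P=np.array([onz(s,u,z)[:2] for u in c.astype(float)])
    ctr,wh,a=cv2.minAreaRect((P*1000).astype(np.float32))
    hb=np.argwhere(b)[:,::-1].mean(0) if b.any() else None
    return ctr,wh,a,cv2.boxPoints((ctr,wh,a)),hb
E
python3 - <<'E'
from st import *
s=np.load("w1.npy",allow_pickle=True).item()
c,wh,a,bp,hb=brass(s,(240,60,340,180)); print(c,wh,a,"\n",bp,hb, onz(s,hb,.03))
print(onz(s,(288,138),.035),onz(s,(288,160),.01))
E
```

```text
(491.252197265625, -135.90513610839844) (101.29052734375, 80.02985382080078) 7.532989978790283 
 [[ 435.7982   -102.875   ]
 [ 446.2899   -182.21416 ]
 [ 546.7062   -168.93527 ]
 [ 536.2145    -89.596115]] [287.40255591 148.11182109] [ 0.45893894 -0.1399772   0.03      ]
[ 0.47132145 -0.13852495  0.035     ] [ 0.44212842 -0.14378108  0.01      ]
```

Stencil measures 101.3 × 80.0 mm, yaw 7.5°, centre (0.491,−0.136), which matches the given size. Next I go over the stand.

```bash
python3 -m jog '{"linear":[[-0.5,-2,-0.5],[-1,-5,-1.5],[-2,-8.5,-2.5],[-2,-12,-4],[-2,-16,-5],[-2,-20,-6.5],[-2,-24,-8],[-2,-27,-9],[-2,-29,-9.5],[-2,-30,-10],[-2,-30,-10],[-2,-30,-10]],"twist":[0,0,0,0,0,0,0,0,0,0,0,0],"claw":[1,1,1,1,1,1,1,1,1,1,1,1]}'
python3 - <<'E'
from h import *
s=snap("wrist","w2"); p,R,st=tool(); print(st["t"],p,R.round(3)); np.save("w2.npy",s,allow_pickle=True)
crop(s,180,0,400,160,3.5,"w2c")
E
```

```text
t: 2.58
tcp_pos: [0.4734, 0.1687, 0.2911]
tool_rot: [-0.704, -0.058, 0.705, -0.059]
force: [0.1, -0.1, -0.1]
finger_gap: 1.006
2.6333 [0.47323049 0.1683839  0.29111126] [[-0.001  0.164 -0.986]
 [-0.001 -0.986 -0.164]
 [-1.     0.001  0.001]]
```

View pics/w2.png

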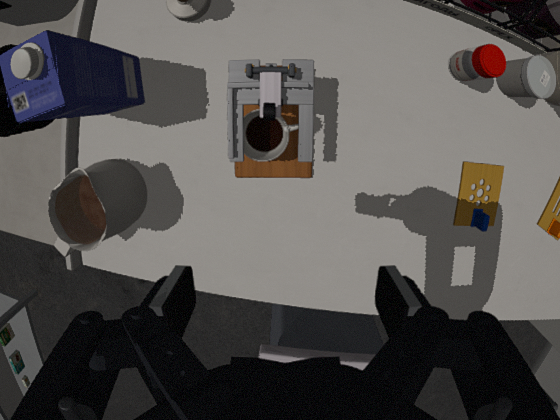

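View pics/w2c.png

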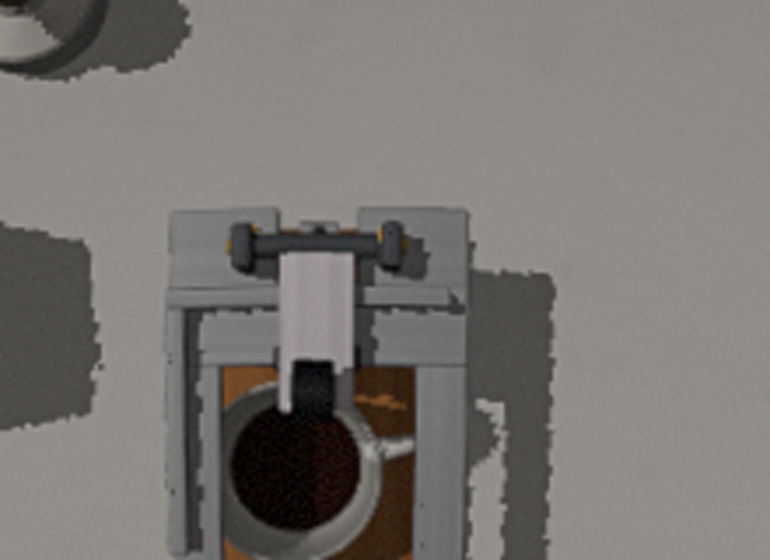

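The stand is at (235–313, 58–178), the knob at about (269,110), the hinge bar at row ~69. I'll zoom on the front half too.

```bash
python3 - <<'E'
from h import *
s=np.load("w2.npy",allow_pickle=True).item()
crop(s,215,80,335,190,6,"w2d");crop(s,215,45,335,135,6,"w2e")
E
```

```text
(no output)
```

View pics/w2d.png

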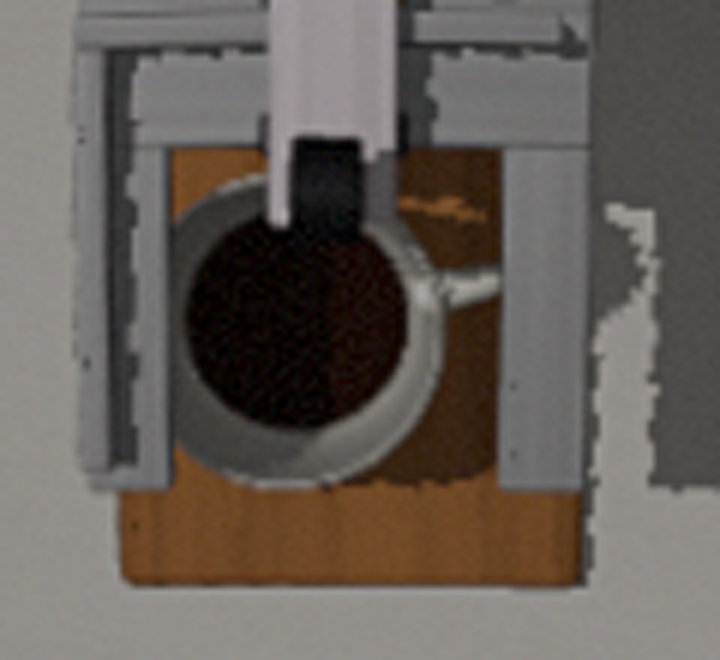

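View pics/w2e.png

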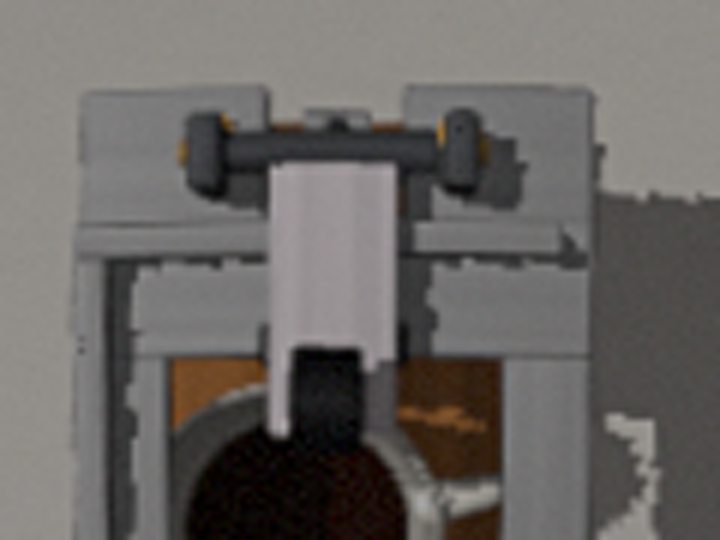

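```bash
cat > std.py <<'E'
from h import *
def fit(S,W):
    S=np.array(S,float);W=np.array(W,float);a=S-S.mean(0);b=W-W.mean(0)
    yaw=np.arctan2((a[:,0]*b[:,1]-a[:,1]*b[:,0]).sum(),(a*b).sum());c,s_=np.cos(yaw),np.sin(yaw)
    R=np.array([[c,-s_],[s_,c]]);t=W.mean(0)-R@S.mean(0);return yaw,t,(W-(S@R.T+t))
E
python3 - <<'E'
from std import *
s=np.load("w2.npy",allow_pickle=True).item()
D=[(500,491),(580,491),(169,489),(501,148),(170,148)];E=[(593,90),(82,92)]
uv=[(215+x/6,80+y/6) for x,y in D]+[(215+x/6,45+y/6) for x,y in E]
S=np.array([(-31,-30),(-31,-46),(-31,30),(32,-30),(32,30),(82,-46),(82,46)])
W=[onz(s,u,.08)[:2]*1000 for u in uv]
yaw,t,r=fit(S,W);print(np.degrees(yaw),t,"\n",r.round(1))
d=np.linalg.norm(np.array(W)[2]-W[1]);print("76:",d)
c,n=np.cos(yaw),np.sin(yaw);R=np.array([[c,-n],[n,c]])
for nm,p,z in(("knob0",(24,0),111),("knobup",(56,0),138),("corner",(50,40),80),("gripseat",(-36,0),107)):
    X=np.r_[(R@p+t),z]/1000;print(nm,X.round(4),((proj(s,X)-(215,80))*6).round())
print("base front", [ (R.T@(onz(s,(215+x/6,80+y/6),.008)[:2]*1000-t)).round(1) for x,y in((122,583),(580,583))])
T=snap("top");
for p,z in(((-31,-46),80),((82,-46),80),((24,0),111)): print(((proj(T,np.r_[R@p+t,z]/1000)-(150,170))*6).round())
E
```

```text
8.94298374031153 [524.0537689  192.31253213] 
 [[ 0.4 -0.5]
 [ 0.4  0.8]
 [ 0.3  0.2]
 [-0.1  0.2]
 [ 0.  -0.6]
 [-0.5  0.3]
 [-0.4 -0.5]]
76: 75.42681280067927
knob0 [0.5478 0.196  0.111 ] [326. 190.]
knobup [0.5794 0.201  0.138 ] [319. -21.]
corner [0.5672 0.2396 0.08  ] [112.  51.]
gripseat [0.4885 0.1867 0.107 ] [326. 544.]
base front [array([-62.9,  50.4]), array([-62.2, -52. ])]
[309. 335.]
[273.  90.]
[179. 223.]
```

The fit residuals are under 1 mm; the stand is at (0.524,0.192), yaw 8.9°. The projected knob lands on the black knob, and the base front edge comes out at x −62.5, y ±51. Next, a look at the scene view for the clip's shape under the knob.

```bash
python3 - <<'E'
from h import *
s=snap("scene");crop(s,150,220,240,300,8,"sc1")
print(((proj(s,[.5478,.196,.111])-(150,220))*8).round())
p,R,st=tool();print(to_tool([.5478-p[0],.196-p[1],.150-p[2]]),st["t"])
E
```

```text
[274. 103.]
[14.11955582 -1.5132463  -7.82672142] 2.7333
```

View pics/sc1.png

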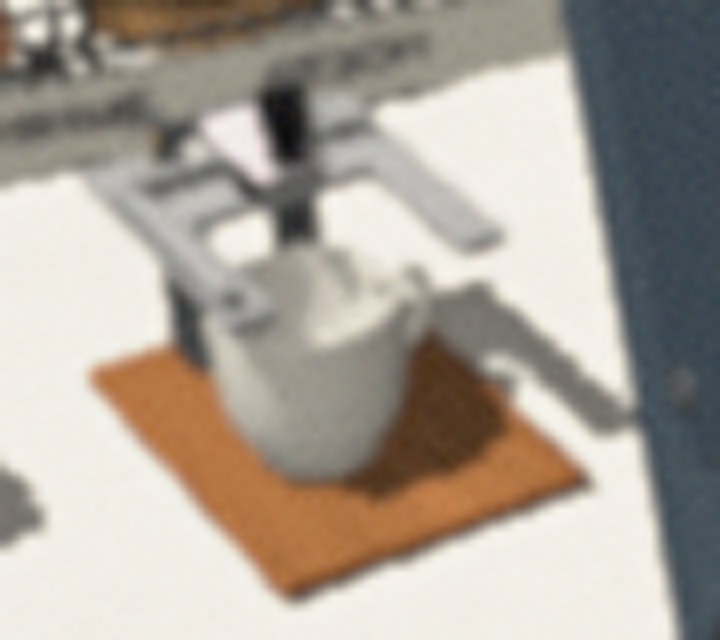

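The knob stands proud above the clip plate. I approach above it with the jaws partly closed.

```bash
python3 -m jog '{"linear":[[1,-0.2,-1],[3,-0.5,-3],[5,-1,-5],[7.5,-1.5,-7],[10,-1.5,-7.8],[12.5,-1.5,-7.8],[13.5,-1.5,-7.8],[14.1,-1.5,-7.8],[14.1,-1.5,-7.8],[14.1,-1.5,-7.8]],"twist":[0.01,0.01,0.01,0.01,0.01,0.01,0.01,0.01,0.01,0.01],"claw":[-0.3,-0.3,-0.3,-0.3,-0.3,-0.3,-0.3,-0.3,-0.3,-0.3]}' 25
python3 - <<'E'
from h import *
s=snap("wrist","w3"); p,R,st=tool();print(st["t"],p,R.round(3),to_tool([.5478-p[0],.196-p[1],.102-p[2]]))
print(proj(s,[.5478,.196,.120]))
E
```

```text
t: 3.57
tcp_pos: [0.548, 0.1974, 0.1513]
tool_rot: [0.705, 0.055, -0.704, 0.055]
force: [0.8, -0.3, 0.0]
finger_gap: 0.352
3.6167 [0.54836019 0.19768225 0.1518172 ] [[ 0.003  0.156 -0.988]
 [ 0.    -0.988 -0.156]
 [-1.     0.    -0.003]] [4.98149088 0.15734346 0.0946861 ]
[286.61144147 248.46683577]
```

View pics/w3.png

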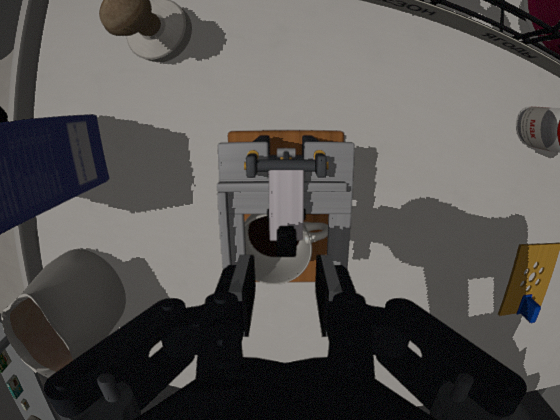

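The knob is at (287,242), midway between the fingers (centre ~285). I go down and pinch.

```bash
python3 -m jog '{"linear":[[1,0.1,0.1],[2.2,0.1,0.1],[3.4,0.1,0.1],[4.4,0.1,0.1],[4.8,0.1,0.1],[4.8,0.1,0.1],[4.8,0.1,0.1],[4.8,0.1,0.1],[4.8,0.1,0.1],[4.8,0.1,0.1],[4.8,0.1,0.1],[4.8,0.1,0.1]],"twist":[0,0,0,0,0,0,0,0,0,0,0,0],"claw":[-0.3,-0.3,-0.3,-0.3,-0.3,-1,-1,-1,-1,-1,-1,-1]}' 25
python3 - <<'E'
from h import *
s=snap("wrist","w4"); p,R,st=tool();print(st["t"],p,st["finger_gap"],st["force"])
crop(s,180,130,400,300,3.5,"w4c")
E
```

```text
t: 4.62
tcp_pos: [0.5466, 0.1966, 0.1024]
tool_rot: [-0.705, -0.055, 0.705, -0.056]
force: [-0.2, -1.5, -3.2]
finger_gap: 0.129
4.6667 [0.54660112 0.19660316 0.10235244] 0.12894410906539264 [-0.18986652 -1.2148679  -3.0274548 ]
```

View pics/w4c.png

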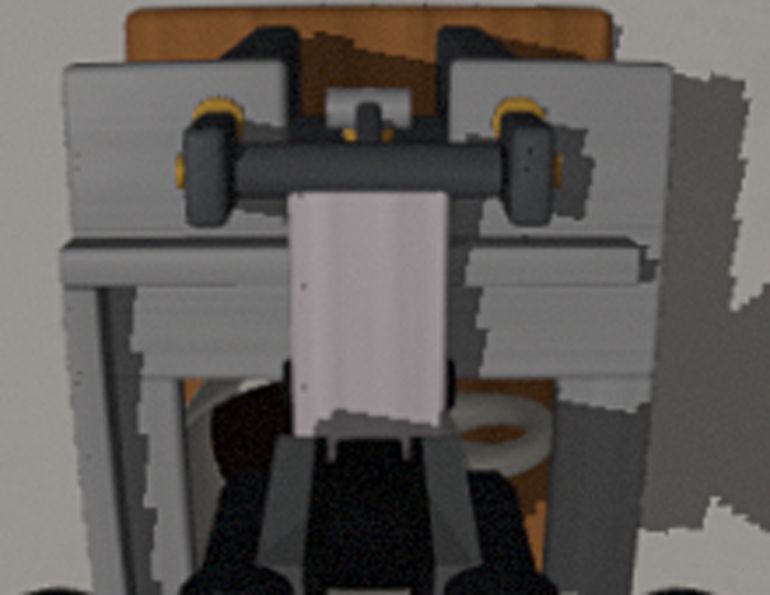

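Opening is 11 mm on a 12 mm knob, so it's gripped. Lift along the 48 mm arc.

```bash
python3 -m jog '{"linear":[[-0.3,0,-0.2],[-0.6,0,-0.4],[-0.9,0,-0.6],[-1.2,0,-0.8],[-1.45,0,-1.1],[-1.7,0,-1.35],[-1.9,0,-1.6],[-2.1,0,-1.9],[-2.3,0,-2.2],[-2.45,0,-2.55],[-2.55,0,-2.85],[-2.65,0,-3.1],[-2.65,0,-3.15],[-2.65,0,-3.15]],"twist":[0,0,0,0,0,0,0,0,0,0,0,0,0,0],"claw":[-1,-1,-1,-1,-1,-1,-1,-1,-1,-1,-1,-1,-1,-1]}' 25
python3 - <<'E'
from h import *
s=snap("wrist","w5"); p,R,st=tool();print(st["t"],p,st["finger_gap"],st["force"])
crop(s,180,130,400,300,3.5,"w5c")
E
```

```text
t: 5.83
tcp_pos: [0.5786, 0.2018, 0.1296]
tool_rot: [0.706, 0.055, -0.704, 0.055]
force: [-2.3, -2.3, 1.5]
finger_gap: 0.135
5.8833 [0.57859979 0.20177032 0.12960244] 0.13039341736094676 [-1.19551077 -2.48872831  2.23405759]
```

View pics/w5c.png

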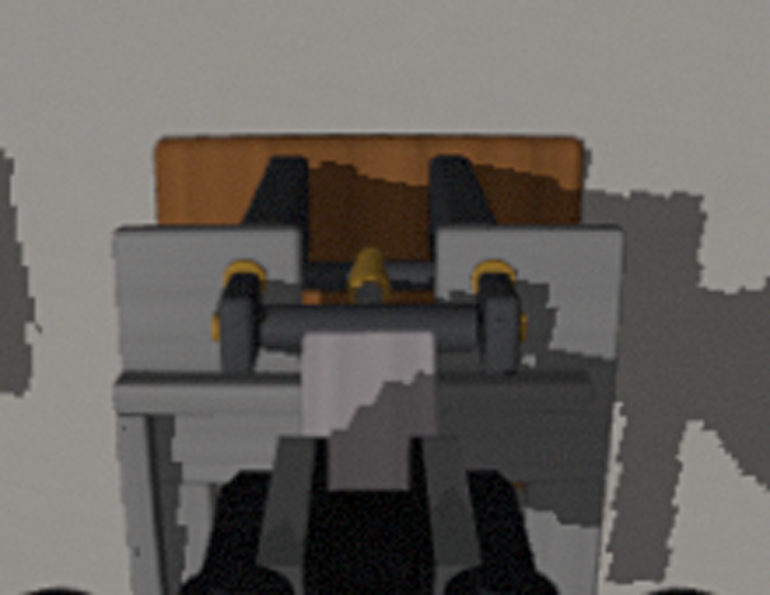

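The clip is up, still held. Release, rise, and look.

```bash
python3 -m jog '{"linear":[[0,0,0],[0,0,0],[0,0,0],[0,0,0],[-2,0,0],[-5,0,0],[-8,0,2],[-11,0,5],[-13,0,7.5],[-14,0,9],[-14,0,10],[-14,0,10]],"twist":[0,0,0,0,0,0,0,0,0,0,0,0],"claw":[-0.3,-0.3,-0.3,-0.3,-0.3,-0.3,-0.3,0.3,0.3,0.3,0.3,0.3]}' 25
python3 - <<'E'
from h import *
s=snap("wrist","w6"); p,R,st=tool();print(st["t"],p,st["finger_gap"],st["force"])
np.save("w6.npy",s,allow_pickle=True)
crop(s,200,20,360,180,4,"w6c");print(((proj(s,[.5794,.201,.138])-(200,20))*4))
E
```

```text
t: 6.88
tcp_pos: [0.4772, 0.1861, 0.2693]
tool_rot: [0.705, 0.056, -0.705, 0.055]
force: [0.3, -0.5, 0.2]
finger_gap: 0.652
6.9333 [0.4784827  0.18616346 0.26864183] 0.6420040352761721 [0.88273432 0.41852945 0.06510872]
[343.96391869 245.95979073]
```

View pics/w6c.png

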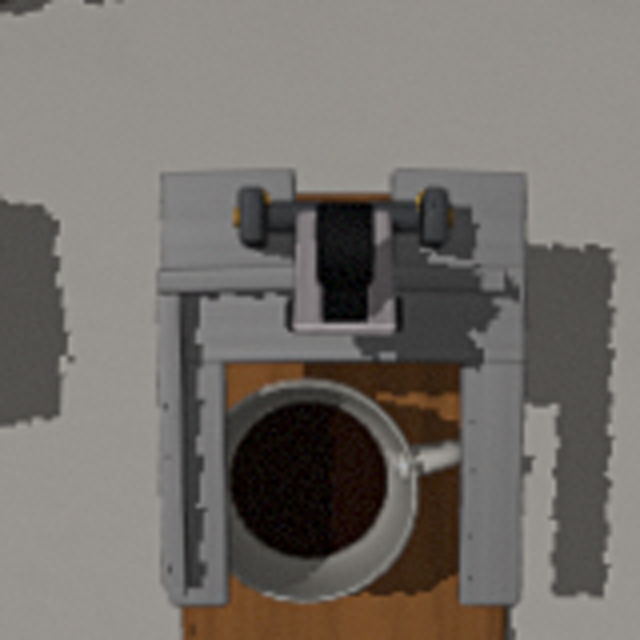

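The clip is open and stays up without contact; the black knob is at crop (345,250), predicted (344,246). I refit the stand from this view and compute the way to the blue handle.

```bash
python3 - <<'E'
from std import *
s=np.load("w6.npy",allow_pickle=True).item()
px=[(461,604),(521,604),(226,604),(461,362),(226,362),(525,172),(162,173)]
S=[(-31,-30),(-31,-46),(-31,30),(32,-30),(32,30),(82,-46),(82,46)]
W=[onz(s,(200+x/4,20+y/4),.08)[:2]*1000 for x,y in px]
yaw,t,r=fit(S,W);print(np.degrees(yaw),t,"\n",r.round(1))
p,R,st=tool();y=np.degrees(np.arctan2(-R[1,2],-R[0,2]));print("tool yaw",y,p)
print(to_tool([.4556-p[0],-.1406-p[1],.07-p[2]]))
E
```

```text
9.110328825746622 [524.30427135 192.12005022] 
 [[ 0.4 -0.3]
 [ 0.4 -0. ]
 [ 0.3  0.7]
 [-0.1  0.4]
 [ 0.1 -0.4]
 [-0.5  0.2]
 [-0.5 -0.6]]
tool yaw 8.993503512101405 [0.4784827  0.18616346 0.26864183]
[19.85517776 31.92125303  7.37367269]
```

The two stand fits agree within 0.3 mm and 0.2°. Now above the blue handle.

```bash
python3 -m jog '{"linear":[[0,2,0.5],[0,5,1],[0,8.5,2],[0,12,3],[1,16,4],[3,20,5],[6,24,6],[9,27,6.5],[12.5,30,7],[15.5,31.9,7.4],[18,31.9,7.4],[19.3,31.9,7.4],[19.8,31.9,7.4],[19.8,31.9,7.4],[19.8,31.9,7.4]],"twist":[0,0,0,0,0.01,0.02,0.026,0.026,0.026,0.026,0.026,0.026,0.026,0.026,0.026],"claw":[0,0,0,0,0,0,0,0,0,0,0,0,0,0,0]}' 60
python3 - <<'E'
from h import *
s=snap("wrist","w7"); p,R,st=tool();print(st["t"],p,st["finger_gap"],np.degrees(np.arctan2(-R[1,2],-R[0,2])))
print(to_tool([.4556-p[0],-.1406-p[1],.0095-p[2]]))
print(proj(s,[.4556,-.1406,.035]))
E
```

```text
t: 8.18
tcp_pos: [0.4563, -0.1406, 0.0704]
tool_rot: [-0.706, -0.046, 0.706, -0.046]
force: [-0.4, -1.4, -0.1]
finger_gap: 0.498
8.2333 [ 0.45661365 -0.14065039  0.0711527 ] 0.5000511765338016 7.535096710295186
[ 6.16513869 -0.02331848  0.10667656]
[284.11986226 246.00134469]
```

View pics/w7.png

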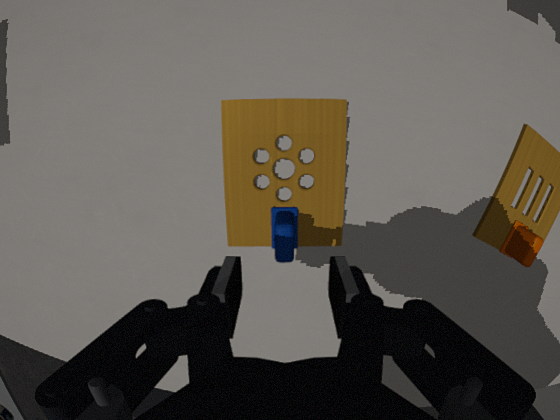

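The handle is at (285,235), centred between the fingers (241, 330). I measure the stencil once more and go down to grip.

```bash
python3 -m jog '{"linear":[[1.5,0,0.1],[3,0,0.1],[4.5,0,0.1],[5.6,0,0.1],[6.1,0,0.1],[6.1,0,0.1],[6.1,0,0.1],[6.1,0,0.1],[6.1,0,0.1],[6.1,0,0.1],[6.1,0,0.1],[6.1,0,0.1],[6.1,0,0.1]],"twist":[0,0,0,0,0,0,0,0,0,0,0,0,0],"claw":[0,0,0,0,-0.3,-1,-1,-1,-1,-1,-1,-1,-1]}' 60
python3 - <<'E'
from st import *
s=snap("wrist","w8"); p,R,st=tool();print(st["t"],p,st["finger_gap"],st["force"],np.degrees(np.arctan2(-R[1,2],-R[0,2])))
crop(s,180,100,400,300,3.5,"w8c")
E
```

```text
t: 9.32
tcp_pos: [0.4554, -0.1409, 0.0106]
tool_rot: [0.706, 0.046, -0.705, 0.047]
force: [-0.3, 1.3, 6.5]
finger_gap: 0.129
9.3667 [ 0.4553421  -0.14094592  0.01062962] 0.12641193786130112 [-0.84588941  1.17823461  6.8359636 ] 7.487355230951789
```

View pics/w8c.png

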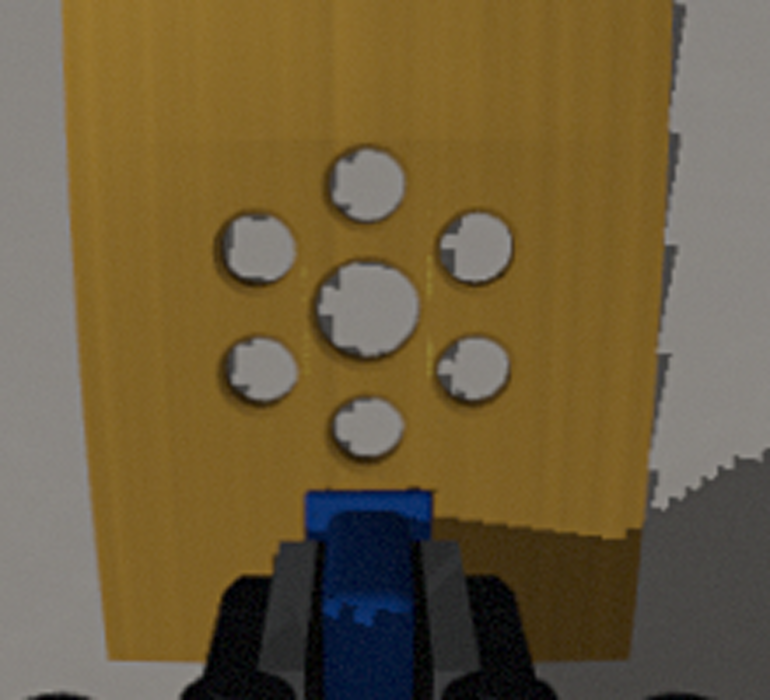

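Gripped (10.8 mm opening, fingers resting on the plate at 6.8 N). Lift, carry to the front of the stand, and hold about 2 cm above the tray.

```bash
python3 -m jog '{"linear":[[-1,0,0],[-3,0,0],[-6,0,0],[-9,-1,0],[-11.5,-3,-0.3],[-12.5,-6,-0.7],[-12.5,-9,-1],[-12.5,-12,-1.4],[-12.5,-15,-1.8],[-12.5,-18,-2.2],[-12.5,-21,-2.6],[-12.5,-24,-3],[-12.5,-27,-3.4],[-12.5,-29.5,-3.8],[-12.5,-31,-4],[-12,-31.3,-4],[-11,-31.3,-4],[-10.5,-31.3,-4],[-10.5,-31.3,-4],[-10.5,-31.3,-4]],"twist":[0,0,0,0,0,0,-0.01,-0.01,-0.02,-0.02,-0.027,-0.027,-0.027,-0.027,-0.027,-0.027,-0.027,-0.027,-0.027,-0.027],"claw":[-1,-1,-1,-1,-1,-1,-1,-1,-1,-1,-1,-1,-1,-1,-1,-1,-1,-1,-1,-1]}' 60
python3 - <<'E'
from st import *
s=snap("wrist","w9"); p,R,st=tool();print(st["t"],p,st["finger_gap"],st["force"],np.degrees(np.arctan2(-R[1,2],-R[0,2])))
np.save("w9.npy",s,allow_pickle=True)
z=p[2]-.0106; print("stencil z",z)
c,wh,a,bp,hb=brass(s,(150,60,420,300),z+.005); print(c,wh,a,"\n",bp)
sc=snap("scene");crop(sc,130,200,250,300,6,"sc9")
E
```

```text
t: 11.03
tcp_pos: [0.4532, 0.174, 0.1145]
tool_rot: [-0.704, -0.055, 0.705, -0.055]
force: [-0.6, 1.1, -2.2]
finger_gap: 0.128
11.0833 [0.45352566 0.17406052 0.11479365] 0.1260247545198518 [-0.07114702  0.27022495 -0.36391877] 8.972507288314201
stencil z 0.10419364801147334
(488.0560302734375, 179.28993225097656) (108.29788970947266, 80.32231903076172) 9.121549606323242 
 [[428.2251  210.35902]
 [440.95856 131.05244]
 [547.88696 148.22084]
 [535.1535  227.52742]]
```

View pics/w9.png

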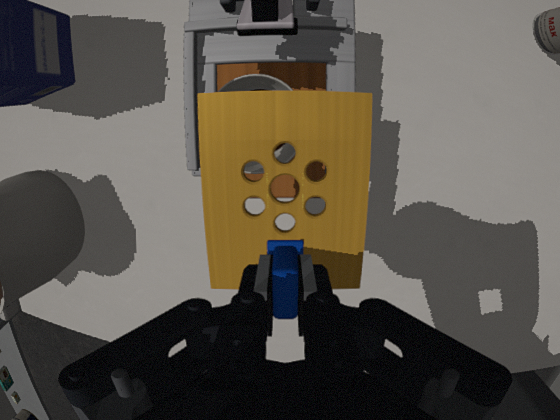

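View pics/sc9.png

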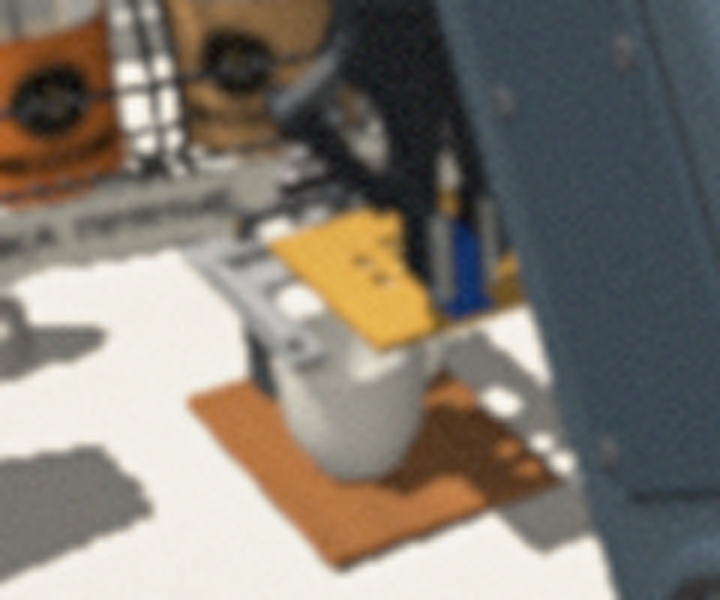

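The plate corners are at about (198,94), (372,93), (212,289), (360,288). I compute its pose and pitch from them.

```bash
python3 - <<'E'
from std import *
s=np.load("w9.npy",allow_pickle=True).item()
hsv=cv2.cvtColor(s["pixels"],cv2.COLOR_RGB2HSV);m=cv2.inRange(hsv,(15,130,50),(32,255,255))
for v in(97,110,150,200,250,280,286):
    c=np.where(m[v,150:420])[0]+150;print(v,c.min(),c.max()+1,end=" | ")
for u in(210,230,260,320,350):
    c=np.where(m[60:320,u])[0]+60;print(u,c.min(),c.max()+1)
for z in(.1042,.1092):
    C=[onz(s,u,z)*1000 for u in((199,94),(372,93),(212,289),(360,288))]
    print(z,np.array(C).round(1).tolist(),"rear w",np.linalg.norm(C[0]-C[1]),"front w",np.linalg.norm(C[2]-C[3]),"len",np.linalg.norm(C[0]-C[2]),np.linalg.norm(C[1]-C[3]))
    print("center",np.mean(C,0))
E
```

```text
97 197 372 | 110 198 372 | 150 199 371 | 200 203 368 | 250 207 363 | 280 210 360 | 286 211 359 | 210 93 282
230 66 289
260 90 255
320 67 264
350 92 288
0.1042 [[532.7, 227.2, 104.2], [545.9, 146.6, 104.2], [430.8, 211.0, 104.2], [444.1, 130.0, 104.2]] rear w 81.6667932272166 front w 82.1003309876484 len 103.1938697786441 103.1252822922268
center [488.39482337 178.67896302 104.2       ]
0.1092 [[532.6, 225.8, 109.2], [545.4, 147.8, 109.2], [434.0, 210.2, 109.2], [446.9, 131.8, 109.2]] rear w 78.99896748764901 front w 79.41834278191011 len 99.82281465229563 99.75646772724299
center [489.72808691 178.90513939 109.2       ]
```

The plate is flat (79.0/79.4 mm wide rear/front, 99.8 long) at stand (−36,−7), yaw 9.1°. Lower it and slide it in under the clip.

```bash
python3 -m jog '{"linear":[[0.6,0,0],[1.2,0,0],[1.7,0,0],[2.0,0,0],[2.0,0,0],[2.0,0,-0.4],[2.0,0,-0.9],[2.0,0,-1.4],[2.0,0,-1.9],[2.0,0,-2.4],[2.0,0,-2.8],[2.0,0,-3],[2.1,0,-3],[2.2,0,-3],[2.3,0,-3],[2.3,0,-3],[2.3,0,-3]],"twist":[0,0,0,0,0,0,0,0,0,0,0,0,0,0,0,0,0],"claw":[-1,-1,-1,-1,-1,-1,-1,-1,-1,-1,-1,-1,-1,-1,-1,-1,-1]}' 60
python3 - <<'E'
from st import *
s=snap("wrist","w10"); p,R,st=tool();print(st["t"],p,st["finger_gap"],st["force"],st["ft_torque"],np.degrees(np.arctan2(-R[1,2],-R[0,2])))
np.save("w10.npy",s,allow_pickle=True)
E
```

```text
t: 12.55
tcp_pos: [0.4828, 0.1795, 0.0916]
tool_rot: [-0.705, -0.056, 0.705, -0.056]
force: [-0.3, 0.3, -1.0]
finger_gap: 0.129
12.6 [0.4829225  0.17952475 0.09173341] 0.12842896896415812 [ 0.27835135  0.16958872 -0.56909741] [ 0.00397762 -0.01176431 -0.02038341] 9.042147824840638
```

View pics/w10.png

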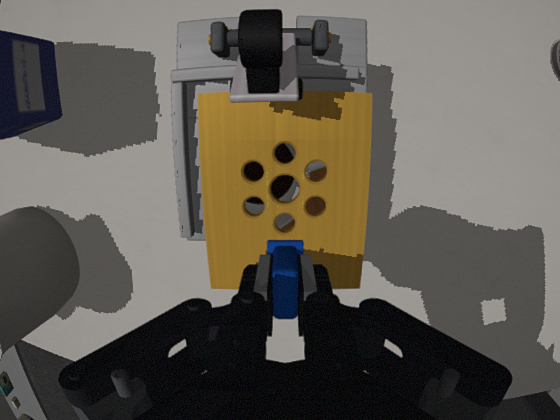

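The stencil is under the raised clip, just over the tray. Lower to contact in small steps and hold.

```bash
python3 -m jog '{"linear":[[0.05,0,0],[0.1,0,0],[0.15,0,0],[0.15,0,0],[0.15,0,0],[0.15,0,0],[0.15,0,0]],"twist":[0,0,0,0,0,0,0],"claw":[-1,-1,-1,-1,-1,-1,-1]}' 60
python3 - <<'E'
from st import *
p,R,st=tool();print(st["t"],p,st["force"],st["ft_torque"])
E
```

```text
t: 13.18
tcp_pos: [0.4832, 0.1796, 0.0906]
tool_rot: [0.705, 0.056, -0.705, 0.056]
force: [-1.3, 0.7, 5.8]
finger_gap: 0.127
13.1833 [0.48319521 0.1795601  0.09062341] [-1.28035711  0.6994095   5.81976224] [-0.05397     0.1488571   0.01754631]
```

Contact at 5.8 N with z at the expected height. Slide left toward the fence.

```bash
python3 -m jog '{"linear":[[-0.03,-0.1,0],[-0.03,-0.25,0],[-0.03,-0.4,0],[-0.03,-0.5,0],[-0.03,-0.6,0],[-0.03,-0.7,0],[-0.03,-0.75,0],[-0.03,-0.8,0],[-0.03,-0.8,0],[-0.03,-0.8,0]],"twist":[0,0,0,0,0,0,0,0,0,0],"claw":[-1,-1,-1,-1,-1,-1,-1,-1,-1,-1]}' 60
python3 - <<'E'
from st import *
s=snap("wrist","w11"); p,R,st=tool();print(st["t"],p,st["force"],st["ft_torque"],R.T@st["force"])
r=np.radians(9.03);d=(p[:2]-[.5242,.1922])*1000;print("grip in stand",d@[np.cos(r),np.sin(r)],d@[-np.sin(r),np.cos(r)])
crop(s,160,20,400,300,2.8,"w11c")
E
```

```text
t: 14.02
tcp_pos: [0.4824, 0.1864, 0.0907]
tool_rot: [0.705, 0.055, -0.705, 0.056]
force: [1.8, -5.5, 2.6]
finger_gap: 0.129
14.0667 [0.48236243 0.18640252 0.09068895] [ 0.24202035 -6.04531886  3.2884962 ] [-0.99075421 -0.24461599 -0.14317338] [-3.27843304  6.01354121  0.71264309]
grip in stand -42.22897110843433 0.8408455542833754
```

View pics/w11c.png

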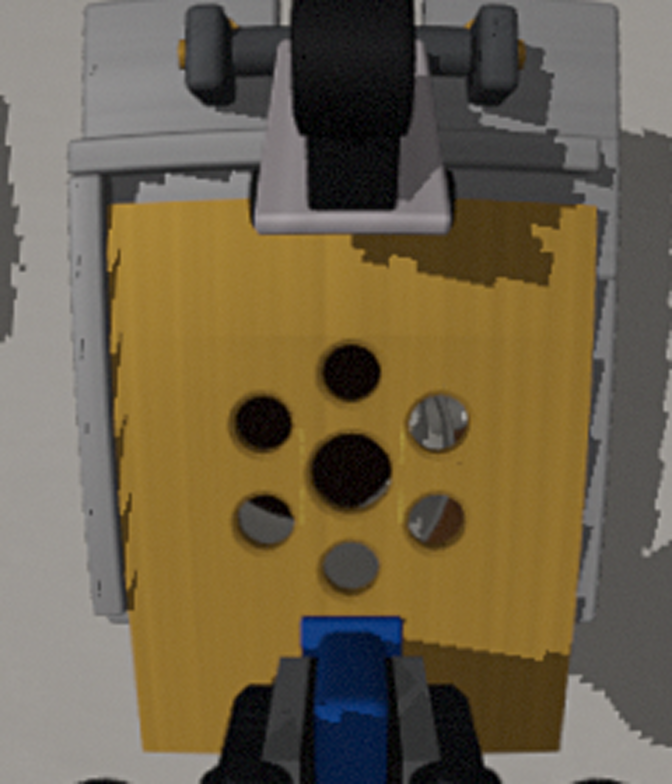

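The plate is against the left fence (6 N sideways). Now push to the rear fence, keeping the left pressure.

```bash
python3 -m jog '{"linear":[[0,0,-0.1],[0,0,-0.2],[0,0,-0.3],[0,0,-0.4],[0,0,-0.5],[0,0,-0.6],[0,-0.05,-0.7],[0,-0.05,-0.75],[0,-0.05,-0.8],[0,-0.05,-0.8],[0,-0.05,-0.8]],"twist":[0,0,0,0,0,0,0,0,0,0,0],"claw":[-1,-1,-1,-1,-1,-1,-1,-1,-1,-1,-1]}' 60
python3 - <<'E'
from st import *
s=snap("wrist","w12"); p,R,st=tool();print(st["t"],p,st["force"],st["ft_torque"],R.T@st["force"])
r=np.radians(9.03);d=(p[:2]-[.5242,.1922])*1000;print("grip in stand",d@[np.cos(r),np.sin(r)],d@[-np.sin(r),np.cos(r)])
crop(s,160,20,400,300,2.8,"w12c");np.save("w12.npy",s,allow_pickle=True)
E
```

```text
t: 14.98
tcp_pos: [0.4853, 0.1868, 0.0906]
tool_rot: [-0.701, -0.055, 0.708, -0.058]
force: [-6.7, -10.7, 10.1]
finger_gap: 0.127
15.0333 [0.48530794 0.18683205 0.09062618] [ -7.58279536 -11.20380875  11.81964378] [-1.46268496  0.69380574 -0.11198822] [-11.69787621   9.89243534   9.38229771]
grip in stand -39.25255613260998 0.8027462487089986
```

View pics/w12c.png

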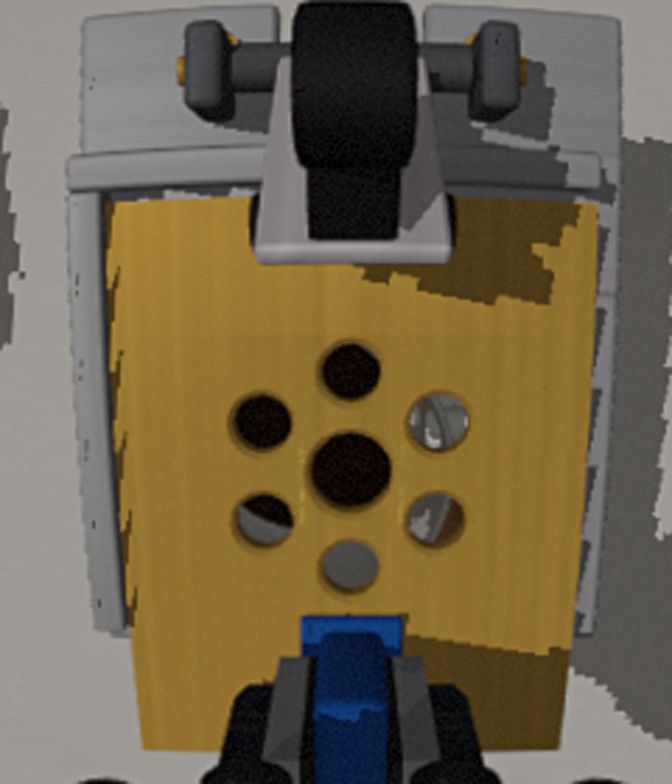

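A 3–4 mm rear gap remains; the push was balanced by friction from the downward (12 N) and sideways (10 N) loads. I ease both and push farther.

```bash
python3 -m jog '{"linear":[[-0.1,0.05,0],[-0.15,0.1,0],[-0.15,0.1,-0.1],[-0.15,0.1,-0.2],[-0.15,0.1,-0.3],[-0.15,0.1,-0.4],[-0.15,0.1,-0.4],[-0.15,0.1,-0.4]],"twist":[0,0,0,0,0,0,0,0],"claw":[-1,-1,-1,-1,-1,-1,-1,-1]}' 60
python3 - <<'E'
from st import *
s=snap("wrist","w13"); p,R,st=tool();print(st["t"],p,st["force"],st["ft_torque"],R.T@st["force"])
r=np.radians(9.03);d=(p[:2]-[.5242,.1922])*1000;print("grip in stand",d@[np.cos(r),np.sin(r)],d@[-np.sin(r),np.cos(r)])
crop(s,160,20,400,300,2.8,"w13c");np.save("w13.npy",s,allow_pickle=True)
E
```

```text
t: 15.7
tcp_pos: [0.4875, 0.1871, 0.0912]
tool_rot: [-0.7, -0.055, 0.71, -0.057]
force: [-8.8, -7.9, 7.1]
finger_gap: 0.123
15.75 [0.48754077 0.18714353 0.09119675] [-9.03513725 -8.2152074   6.11562185] [-1.1724812   1.12545243 -0.04928611] [-5.96116344  6.69077509 10.30641681]
grip in stand -36.99851177579266 0.7599199720348496
```

View pics/w13c.png

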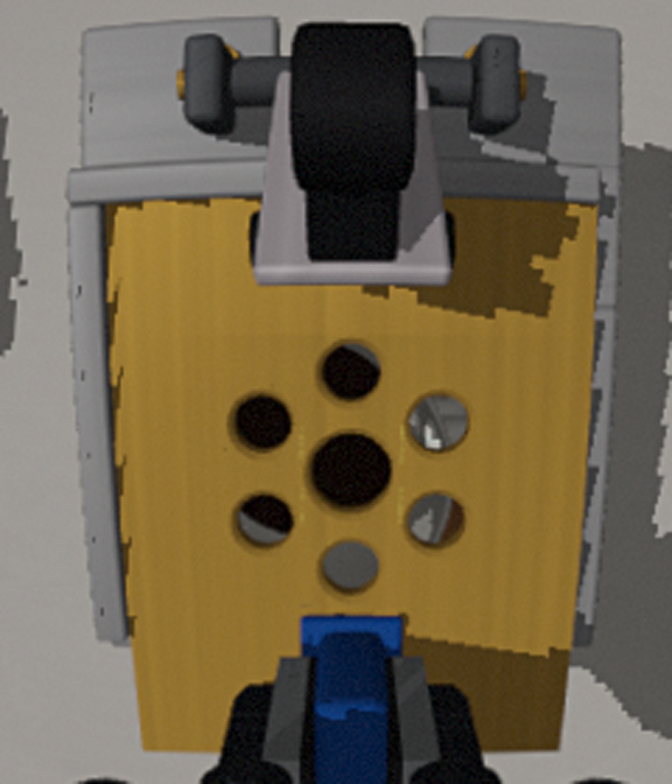

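Nearly flush at the rear now. Push a little more to see whether it still moves.

```bash
python3 -m jog '{"linear":[[0,0.05,-0.1],[0,0.1,-0.2],[0,0.1,-0.3],[0,0.1,-0.4],[0,0.1,-0.4],[0,0.1,-0.4]],"twist":[0,0,0,0,0,0],"claw":[-1,-1,-1,-1,-1,-1]}' 60
python3 - <<'E'
from st import *
s=snap("wrist","w14"); p,R,st=tool();print(st["t"],p,st["force"],st["ft_torque"],R.T@st["force"])
r=np.radians(9.03);d=(p[:2]-[.5242,.1922])*1000;print("grip in stand",d@[np.cos(r),np.sin(r)],d@[-np.sin(r),np.cos(r)])
crop(s,180,60,400,160,3.6,"w14c");np.save("w14.npy",s,allow_pickle=True)
E
```

```text
t: 16.25
tcp_pos: [0.4875, 0.1871, 0.0909]
tool_rot: [-0.697, -0.055, 0.713, -0.057]
force: [-16.0, -5.2, 11.5]
finger_gap: 0.13
16.3 [0.4874333  0.1871015  0.09088969] [-14.9642366   -5.50661591  10.45767165] [-0.80933009  2.00603903 -0.01333946] [-10.10351674   3.06900885  15.87810525]
grip in stand -37.11123958119844 0.7352853385899161
```

View pics/w14c.png

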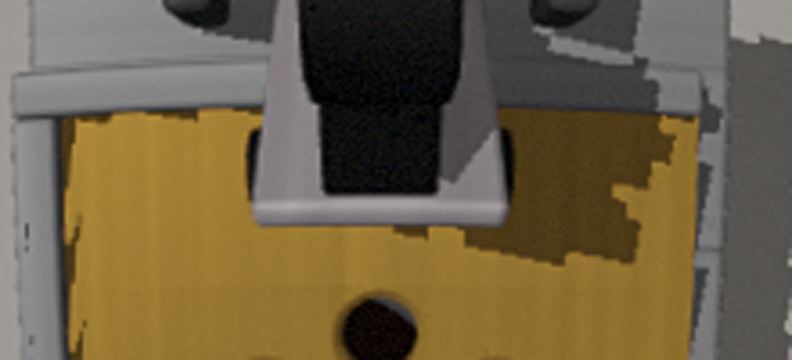

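It doesn't move any farther and the force rose to 16 N, so the rear edge is on the fence. Press left once more with the rear push eased.

```bash
python3 -m jog '{"linear":[[-0.1,-0.05,0.15],[-0.1,-0.15,0.2],[-0.1,-0.25,0.2],[-0.1,-0.35,0.2],[-0.1,-0.35,0.2],[-0.1,-0.35,0.2]],"twist":[0,0,0,0,0,0],"claw":[-1,-1,-1,-1,-1,-1]}' 60
python3 - <<'E'
from st import *
s=snap("wrist","w15"); p,R,st=tool();print(st["t"],p,st["force"],st["ft_torque"],R.T@st["force"])
r=np.radians(9.03);d=(p[:2]-[.5242,.1922])*1000;print("grip in stand",d@[np.cos(r),np.sin(r)],d@[-np.sin(r),np.cos(r)])
crop(s,160,60,400,300,3,"w15c");np.save("w15.npy",s,allow_pickle=True)
E
```

```text
t: 16.8
tcp_pos: [0.4876, 0.1874, 0.0916]
tool_rot: [-0.698, -0.054, 0.711, -0.059]
force: [-9.5, -17.0, 6.6]
finger_gap: 0.124
16.85 [0.487581   0.18735945 0.09163811] [ -9.69475806 -16.20093464   5.51152407] [-2.69890186  1.53276798 -0.10955471] [-5.1990923  14.46894015 12.26599874]
grip in stand -36.92488790164822 0.9668556741397881
```

View pics/w15c.png

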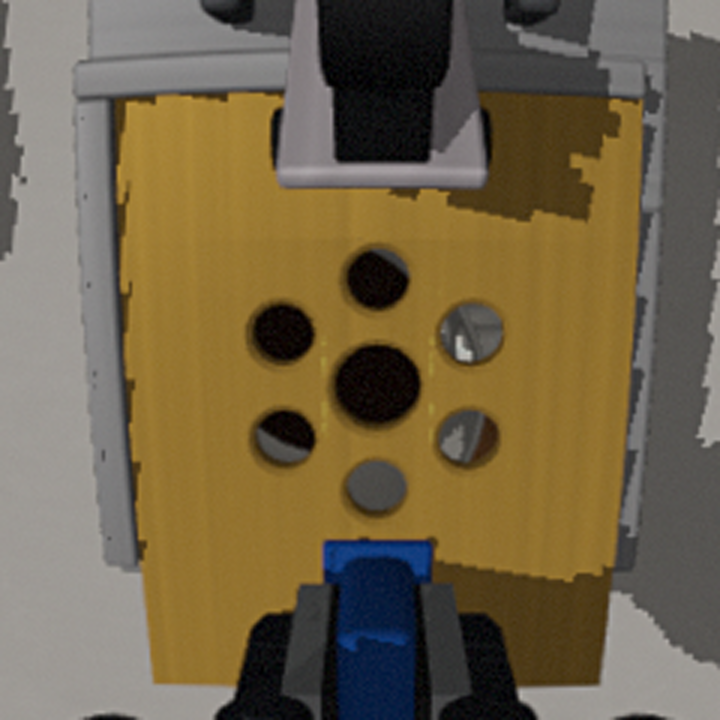

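Flush on both fences (14 N left, 12 N rear). I unload most of the force, then open the jaws.

```bash
python3 -m jog '{"linear":[[0,0.15,0.15],[0,0.3,0.3],[0,0.4,0.5],[0,0.45,0.6],[0,0.45,0.6]],"twist":[0,0,0,0,0],"claw":[-1,-1,-1,-1,-1]}' 40
python3 - <<'E'
from st import *
p,R,st=tool();print(st["t"],p,R.T@st["force"],st["ft_torque"])
r=np.radians(9.03);d=(p[:2]-[.5242,.1922])*1000;print("grip in stand",d@[np.cos(r),np.sin(r)],d@[-np.sin(r),np.cos(r)])
E
```

```text
t: 17.27
tcp_pos: [0.4877, 0.1863, 0.0923]
tool_rot: [-0.703, -0.056, 0.707, -0.056]
force: [-5.4, -0.7, -2.3]
finger_gap: 0.127
17.2667 [0.48770205 0.18634983 0.09230005] [ 2.33253554 -0.19893223  5.38513802] [-0.0793505   1.15873515  0.08081262]
grip in stand -36.96380402540174 -0.04925684252791571
```

```bash
python3 -m jog '{"linear":[[0.05,-0.05,0],[0.05,-0.05,0],[0.05,-0.05,0],[0.05,-0.05,0],[0.05,-0.05,0],[0.05,-0.05,0],[-1,-0.05,0],[-3,0,0],[-6,0,0],[-9,0,0],[-12,0,0],[-14,0,0.5],[-15,0,1],[-15,0,1],[-15,0,1]],"twist":[0,0,0,0,0,0,0,0,0,0,0,0,0,0,0],"claw":[-1,-0.3,-0.3,-0.3,-0.3,-0.3,-0.3,-0.3,-0.3,-0.3,-0.3,-0.3,-0.3,-0.3,-0.3]}' 25
python3 - <<'E'
from st import *
s=snap("wrist","w16"); p,R,st=tool();print(st["t"],p,st["finger_gap"],R.T@st["force"])
crop(s,200,20,370,190,4.2,"w16c");np.save("w16.npy",s,allow_pickle=True)
E
```

```text
t: 18.52
tcp_pos: [0.4799, 0.1846, 0.2433]
tool_rot: [0.705, 0.056, -0.705, 0.056]
force: [0.4, 0.0, 0.4]
finger_gap: 0.352
18.5667 [0.47956471 0.18453197 0.24235191] 0.3521798631580784 [ 0.49572453  0.44156465 -0.36662701]
```

View pics/w16c.png

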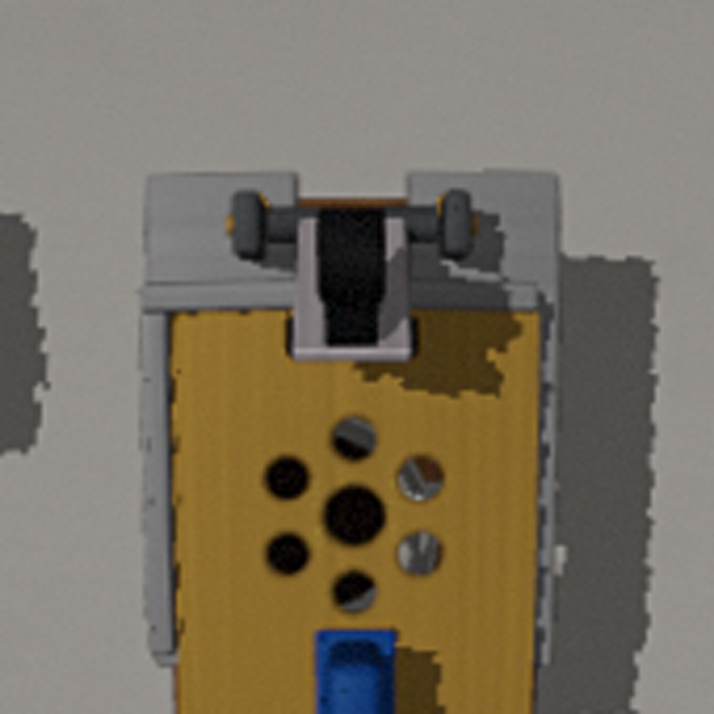

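It looks flush on both fences. I check numerically before lowering the clip.

```bash
cat > chk.py <<'E'
from std import *
def check(s,z=.085,box=(200,60,370,240)):
    hsv=cv2.cvtColor(s["pixels"],cv2.COLOR_RGB2HSV);m=cv2.inRange(hsv,(15,120,30),(32,255,255))
    x0,y0,x1,y1=box;q=np.zeros_like(m);q[y0:y1,x0:x1]=m[y0:y1,x0:x1]
    cs,_=cv2.findContours(q,cv2.RETR_EXTERNAL,cv2.CHAIN_APPROX_NONE);c=max(cs,key=cv2.contourArea)[:,0]
    r=np.radians(9.03);A=np.array([[np.cos(r),np.sin(r)],[-np.sin(r),np.cos(r)]])
    P=np.array([A@((onz(s,u,z)[:2]-[.5242,.1922])*1000) for u in c.astype(float)])
    # right edge, left edge, rear edge lines
    for n,sel,ax in(("left",(P[:,1]>30)&(P[:,0]>-45)&(P[:,0]<40),0),("right",(P[:,1]<-30)&(P[:,0]>-45)&(P[:,0]<40),0),("rear",(P[:,0]>42)&(abs(P[:,1])>15)&(abs(P[:,1])<35),1),("front",(P[:,0]<-42)&(abs(P[:,1])>15)&(abs(P[:,1])<35),1)):
        Q=P[sel]
        if len(Q)<6: print(n,"few");continue
        k=np.polyfit(Q[:,ax],Q[:,1-ax],1);print(n,"at",k[1].round(2),"slope deg",np.degrees(np.arctan(k[0])).round(2))
E
python3 - <<'E'
from chk import *
s=np.load("w16.npy",allow_pickle=True).item();check(s)
p,R,st=tool();r=np.radians(9.03)
k=np.array([.5242+.0564*np.cos(r),.1922+.0564*np.sin(r)]);print(k,to_tool([k[0]-p[0],k[1]-p[1],.1296-p[2]]),proj(s,[*k,.138]))
E
```

```text
left at 39.6 slope deg -0.02
right at -39.83 slope deg 0.17
rear at 49.52 slope deg 0.05
front at -48.9 slope deg 0.02
[0.579901   0.20105207] [ 11.25990591  -0.05471209 -10.1854942 ] [283.62253461  80.65764032]
```

The rear edge is at 49.5 (fence 50), left at 39.6 (fence 40), square within 0.2°. Next, back to the knob.

```bash
python3 -m jog '{"linear":[[0,0,-1],[0.5,0,-3],[1.5,0,-5.5],[3,0,-8],[4.5,0,-9.7],[6.5,0,-10.2],[8.5,0,-10.2],[10,0,-10.2],[10.8,0,-10.2],[11.1,0,-10.2],[11.1,0,-10.2],[11.1,0,-10.2],[11.1,0,-10.2],[11.1,0,-10.2],[11.1,0,-10.2],[11.1,0,-10.2],[11.1,0,-10.2]],"twist":[0,0,0,0,0,0,0,0,0,0,0,0,0,0,0,0,0],"claw":[-0.3,-0.3,-0.3,-0.3,-0.3,-0.3,-0.3,-0.3,-0.3,-0.3,-0.3,-1,-1,-1,-1,-1,-1]}' 25
python3 - <<'E'
from st import *
s=snap("wrist","w17"); p,R,st=tool();print(st["t"],p,st["finger_gap"],R.T@st["force"])
r=np.radians(9.03);d=(p[:2]-[.5242,.1922])*1000;print("tcp in stand",d@[np.cos(r),np.sin(r)],d@[-np.sin(r),np.cos(r)])
crop(s,180,130,400,300,3.5,"w17c")
E
```

```text
t: 19.98
tcp_pos: [0.5816, 0.2017, 0.1328]
tool_rot: [0.706, 0.056, -0.704, 0.055]
force: [0.7, 5.4, -0.9]
finger_gap: 0.131
20.0333 [0.58162709 0.20173747 0.13285285] 0.1270291989547531 [ 0.82051146 -5.73587691 -1.72199877]
tcp in stand 58.212276482529525 0.4059877472013817
```

View pics/w17c.png

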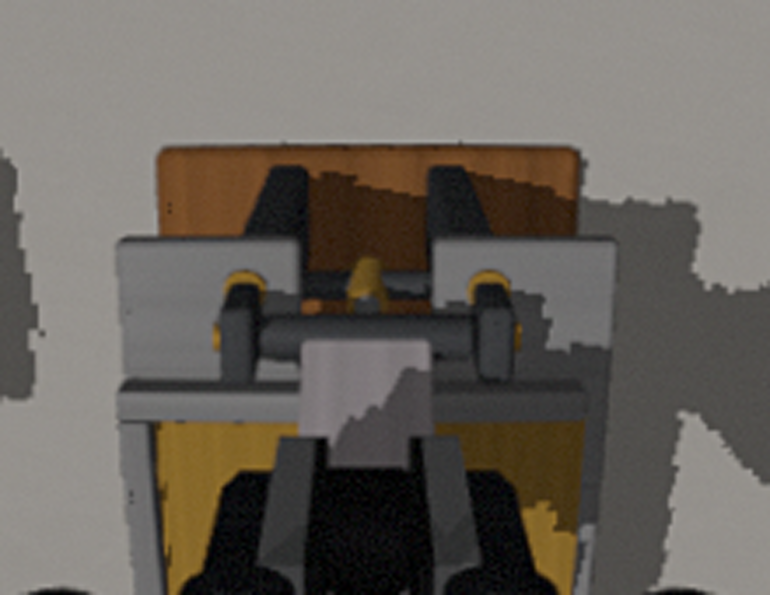

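Gripped again (10.8 mm). I follow the arc down.

```bash
python3 -m jog '{"linear":[[0.06,0,0.3],[0.15,0,0.5],[0.25,0,0.72],[0.38,0,1.0],[0.55,0,1.33],[0.75,0,1.62],[0.97,0,1.91],[1.2,0,2.17],[1.47,0,2.43],[1.75,0,2.65],[2.05,0,2.87],[2.2,0,2.95],[2.2,0,2.95],[2.2,0,2.95]],"twist":[0,0,0,0,0,0,0,0,0,0,0,0,0,0],"claw":[-1,-1,-1,-1,-1,-1,-1,-1,-1,-1,-1,-1,-1,-1]}' 25
python3 - <<'E'
from st import *
s=snap("wrist","w18"); p,R,st=tool();print(st["t"],p,st["finger_gap"],R.T@st["force"])
r=np.radians(9.03);d=(p[:2]-[.5242,.1922])*1000;print("tcp in stand",d@[np.cos(r),np.sin(r)],d@[-np.sin(r),np.cos(r)])
crop(s,180,130,400,300,3.5,"w18c")
E
```

```text
t: 21.2
tcp_pos: [0.5516, 0.1971, 0.1121]
tool_rot: [0.705, 0.056, -0.705, 0.055]
force: [-4.0, 5.0, 6.3]
finger_gap: 0.125
21.25 [0.5516484  0.19703943 0.11211406] 0.12881301611997453 [-6.98599294 -4.95950672  3.36303391]
tcp in stand 27.86776743362861 0.471385254027496
```

View pics/w18c.png

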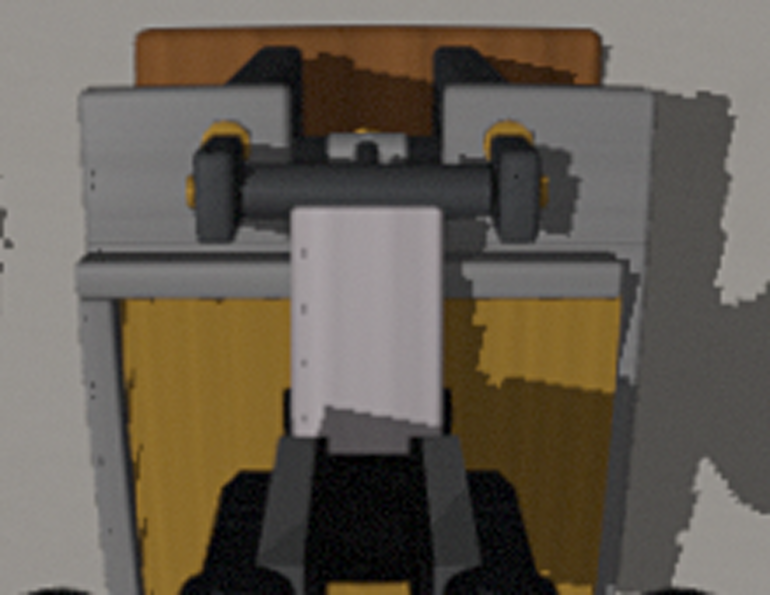

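The clip is down near the stencil (7 N on the tool). I release and rise well clear.

```bash
python3 -m jog '{"linear":[[0,0,0],[0,0,0],[0,0,0],[0,0,0],[0,0,0],[-1.5,0,0],[-4,0,0],[-7,0,1],[-10,0,3],[-13,0,5],[-14.5,0,7],[-15,0,7.5],[-15,0,7.5],[-15,0,7.5]],"twist":[0,0,0,0,0,0,0,0,0,0,0,0,0,0],"claw":[-0.6,-0.4,-0.3,-0.3,-0.3,-0.3,-0.3,-0.3,-0.3,-0.3,-0.3,-0.3,-0.3,-0.3]}' 25
python3 - <<'E'
from chk import *
s=snap("wrist","w19"); p,R,st=tool();print(st["t"],p,st["finger_gap"],st["force"])
check(s,box=(200,40,370,240));crop(s,200,20,370,190,4.2,"w19c")
r=np.radians(9.03)
for th in(0,.1,.2):
    f=np.radians(24.4)+th;x=.068-.048*np.cos(f);z=.091+.048*np.sin(f)
    print(th,((proj(s,[.5242+x*np.cos(r),.1922+x*np.sin(r),z])-(200,20))*4.2).round())
T=snap("top","top19")
E
```

```text
t: 22.42
tcp_pos: [0.4784, 0.1842, 0.2597]
tool_rot: [0.705, 0.056, -0.705, 0.056]
force: [0.7, -0.3, -0.3]
finger_gap: 0.349
22.4667 [0.47848105 0.18415067 0.25912579] 0.34938445462158896 [ 0.52582456 -0.38911445 -0.32360698]
left at 39.5 slope deg -0.12
right at -39.97 slope deg 0.17
rear at 49.85 slope deg -0.22
front at -48.52 slope deg 0.03
0 [351. 418.]
0.1 [351. 408.]
0.2 [351. 396.]
```

View pics/w19c.png

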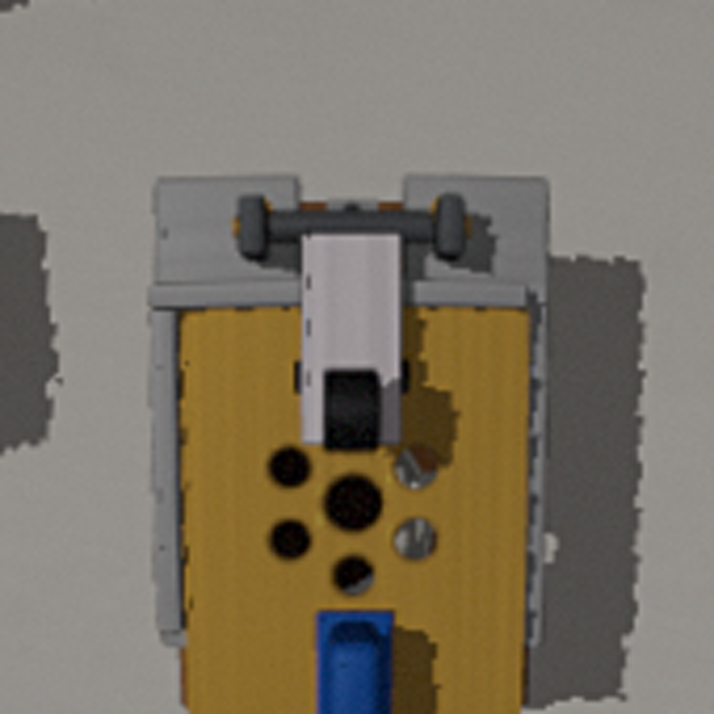

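View pics/top19.png

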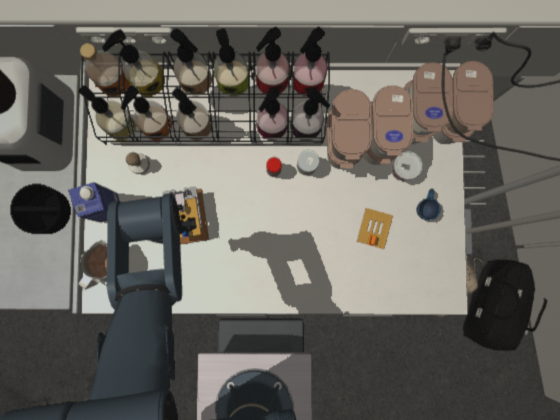

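The knob is at crop (352,410), and 0.1 rad predicts (351,408), so the clip is down on the stencil. The stencil is flush, the orange stencil is still at (375,230), and the gripper is clear. I hand in.

```bash
python3 - <<'E'
from station import manip
print(manip.sign_off())
E
```

```text
the job is handed in; nothing more can be done
None
```

The dusting stand is ready, and I handed the job in at about 22.5 s. The clip was raised, the blue stencil slid in under it and pressed into the fence corner, and the clip lowered onto it and released.

Last checks, from the wrist camera:
- **Stencil:** its rear edge was at 49.9 mm (fence at 50) and its left edge at 39.5 mm (fence at 40), square within about 0.2°.
- **Clip:** the knob sat where about 0.1 rad puts it, and the gripper was clear with near-zero force.
- **Orange stencil and cup:** the orange stencil was in the same place in the top view. I judged the cup only by eye and by never touching it; I did not measure it at the end.

- **Rear push:** the first push to the rear stalled 3–4 mm short because of friction. Easing the downward and sideways loads and pushing on closed the gap.
- **Front edge:** it read −48.5 to −48.9 mm against an expected −50. I put that down to the image mask being cut near the handle, since the other three edges agreed.

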